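# Load a stepped guide shoe the right way round into its test nest

### The arm

A 6-joint arm with a two-finger parallel gripper is mounted at the origin on the work surface. World frame = base frame: x ahead of the robot, y to its left, z up, the work surface at z = 0. Lengths are in m, angles in rad, forces in N, time in s.
With the tool pointing down it reaches from about 0.35 to 0.95 m from the base axis. Payload 17.4 kg.
Tool frame: the origin (TCP) lies on the front face of the gripper's body, between the roots of the fingers; the fingertips stand 84 mm ahead of it and the grasp point (between the pads) lies 65 mm ahead of it; z points along the fingers, y is the direction in which the jaws open and shut (so a half turn about z gives the same grasp; the last joint's range is limited). The gripper opens to 93 mm and grips with 3 to 60 N. Pads are 15 mm wide; open, the fingers measure 128 mm over their backs; the gripper's body (75 mm by 188 mm) begins 65 mm behind the grasp point.
Start: joints at [-0.038, 0.116, 1.442, -0, 1.584, -0.038], TCP at [0.675, -0, 0.303] pointing down, gripper open.
Joint ranges: [-2.83, 2.83], [-0.83, 2.19], [0.07, 2.5], [-1.14, 4.28], [0.01, 3], [-2.97, 2.97]. Speed limits (rad/s): [1.89, 1.89, 2.22, 3.14, 3.14, 3.14].

### API

Orientations are given as a unit quaternion [w, x, y, z].
In Python, from plant import * gives the robot as it stands. The module is installed in compiled form; this text tells all that it offers.
- The arm moves only by the tool play_rows, never from a script. Its argument "increments" is a list of rows, each a list of 3 entries, a list of its own where there are three numbers: the opening, from 0 (shut) to 1 (fully open), then the shift along the tool's x, y, z in cm, then the turn about the tool's z in degrees. A call has 1 to 8 rows; each row is the pose to reach, as a shift and turn from the pose commanded when the call began, along the tool's axes at that moment; what a row does not reach only later rows make up. A row lasts 1/8 s, in which the tool goes at most 62.5 mm and 10.7 degrees, less where a joint would pass 70% of its speed; a pose out of reach is approached as far as the arm can. A call with a gripper value outside its range is refused whole. The fingers move at their own pace and stop on an object; "force" is the grip in N (left out, the last holds). Time passes only in rows, so rows that repeat a pose let the fingers close. It gives the time, the measured TCP pose, the force and the opening at its end, in the units of the state.
- state(): the state, without advancing time (a new reading comes with each control period).
- get_image(name): name is "scene" or "side" or "wrist"; returns (picture, depth): 480x640x3 uint8, red, green, blue; 480x640 float32, m along the optical axis (not along the pixel's ray), 0 where there is no reading.
- camera_model(name): a dict with "K" (3x3 intrinsics, pixels), "R" (3x3) and "t" (3): a world point X has camera coordinates R X + t. Camera axes: x right, y down, z forward; pixel columns grow to the right and rows downward; lengths in m; the calibration is good to about 2 mm. A picture is of the moment at which its call begins: read the wrist's pose just before it. camera_model takes no time and is no camera call; for the wrist camera it gives the pose at the moment of the call.
- job_done(): hands the job in, once; it reports no verdict.
Trained networks look in the newest picture that a camera, given by its name, has taken for a name from the list of things; names that differ only in an ending like _2 or _b are one class to them, and where a whole thing is asked for, a point or a joint stands for the part that bears it (a point fixed in the world has none). Each returns a list of dicts, best first, with "conf" (0 to 1); they miss things now and then, are a little off and sometimes report something else, mostly with a low value. They report only what shows in the picture. A call takes as long as a camera call. They do not tell look-alikes from the thing itself.
- boxes_of(target, camera): "centre" ([x, y, z] in m, in the coordinates of the camera as it stood for that picture, good to about 4 mm: the middle of the surface that is visible of it).
- masks_of(target, camera): "region" (480x640 bool, what is visible of it).
The state is a dict: "t": time; "joints": joint angles; "dq": joint speeds; "effort": joint torques, N m; "ee_pos": TCP position; "orientation": TCP orientation; "wrist_force": force on the tool from outside, world axes, zero at the start; "ft_torque": the same for the moment, N m; "width": finger opening in m.
Only numpy, scipy, OpenCV 4.12 (cv2) and the standard library are available. Lean on these libraries where they do the work, as an engineer would, in place of code of your own. Each camera call takes 0.05 s, during which the arm holds its last target.

### The job

On the test bench, feel the top of one end of the ivory guide shoe with the fingertips, where it lies, to find out which of its ends is stepped down. Then load the shoe into the black nest with its stepped end between the two teal guide blocks, so that it sits flat and upright on the nest floor in line with the nest, and let go. Leave the plain grey block and the scanner where they are.

Things in the scene. Friction and masses are not known exactly. Their poses are not given: they have to be found in the camera images.
- shoe: Ivory plastic shoe, 0.16 kg, 90 mm long (its x), flat underside. 60 mm of it is a block 44 mm wide, 36 high; the last 30 mm is the stepped end, 22 wide (centred), 26 high, so a touch from above meets it 10 mm lower. Whether it lies towards +x or -x is untold: feel. Any yaw. Origin: mid-length, mid-width, on the underside, z up; the flat 44 mm sides reach 15 mm or more either way of it: grip here.
- seat (a point): Centre of the fixed black nest's floor, 12 mm above bench (plate 150 x 120); z up. Two teal blocks, 14 mm high, 26 wide, at x 23 to 53 mm leave a slot 38 mm wide about y = 0. Stop bar, 14 mm high, with its face at x = -53 mm; sides open. Rightly loaded (stepped end to +x, in the slot) the shoe's origin is at this point, with 8 mm play each way; wrong way round it rides up on the blocks.
- plain_block: Bystander: grey aluminium block lying on the bench, 90 x 44 x 36 mm, no step. Origin: centre of the underside, x along its length. Not to be disturbed.
- scanner: Bystander: black hand scanner lying on its side, about 170 mm along its y (grip towards -y), 95 mm along x, 40 mm high. Origin on its underside between head and grip. Not to be disturbed.
There are look-alikes about, which are no part of the job. Leave any green or purple look-alike of the shoe alone.

How it is judged:
On the way:
1. the fingers have touched the shoe near one of its ends (over 22 mm from its middle) while it lies on the bench (contact force between the fingers and shoe above 0.5 N and height (world z) of shoe below 0.008 m and (x of the grasp point in the frame of shoe above 0.022 m or x of the grasp point in the frame of shoe below -0.022 m)), for 0.02 s.
At the end, for the whole second after the job is handed in: the shoe rests flat on the nest floor (within 4 mm in height, upright within 0.08 rad; this is only possible with the stepped end in the slot), its middle within 15 mm of the seat along the nest's x and y, in line with the nest within 20 degrees, let go and at rest (x of shoe in the frame of seat between -0.015 and 0.015 m and y of shoe in the frame of seat between -0.015 and 0.015 m and z of shoe in the frame of seat below 0.004 m and angle between shoe's own z axis and vertical below 0.08 rad and angle between the x axis of shoe and the x axis of seat, either way round below 0.35 rad and linear speed of shoe below 0.02 m/s); the robot touches nothing.
It fails at once if the grey block is moved more than 30 mm (distance of plain_block from where it was at the start of the episode above 0.03 m).
It fails at once if the scanner is moved more than 30 mm (distance of scanner from where it was at the start of the episode above 0.03 m).
It also fails if it takes over 50 s, if anything falls off the work surface, if the arm or the gripper's body presses on something with over 40 N, if the wrist force passes 120 N, or if a joint passes its speed limit or range.

## Working session

There is one attempt and no reset: what is moved stays moved. The work goes in short steps, Python scripts to look and compute and a tool call to move; the robot and the scene stay as the last step left them, time stands still between calls to the robot, and variables do not carry over. Pictures are saved under pics/ and viewed, and the job is handed in when it is done.

Besides the shell and the picture viewer there is one more tool, called after "Call:" as name([rows], argument=value, ...), one row to a line, values as JSON. play_rows: Moves the arm, as the interface text tells. Its arguments: {"type":"object","properties":{"increments":{"type":"array"},"force":{"type":"number"}},"required":["increments"]}

```bash
mkdir -p pics; ls; cat > h.py <<'E'
from plant import *
import numpy as np, cv2
def save(n,img): cv2.imwrite('pics/'+n,cv2.cvtColor(img,cv2.COLOR_RGB2BGR))
def w(cam,p):
    return np.array(cam["R"]).T@(np.array(p)-np.array(cam["t"]))
def cloud(cam,d,mask):
    K=np.array(cam["K"]); v,u=np.nonzero(mask&(d>0)); z=d[v,u]
    p=np.c_[(u-K[0,2])/K[0,0]*z,(v-K[1,2])/K[1,1]*z,z]
    return (p-np.array(cam["t"]))@np.array(cam["R"]),u,v
E
python3 - <<'E'
from h import *
for n in ["scene","side","wrist"]:
    c=camera_model(n); p,d=get_image(n); save(n+"0.png",p); np.savez(n+"0.npz",p=p,d=d,K=c["K"],R=c["R"],t=c["t"])
    if n!="side":
        for t in ["shoe","plain_block","scanner","seat"]:
            try:
                for b in boxes_of(t,n): print(n,t,round(b["conf"],2),w(c,b["centre"]).round(3))
            except Exception as e: print(n,t,e)
print(state())
E
```

```text
pics
scene shoe 0.96 [ 0.591 -0.013  0.024]
scene shoe 0.8 [ 0.511 -0.11   0.025]
scene shoe 0.73 [ 0.514 -0.234  0.028]
scene plain_block 0.67 [ 0.519 -0.366  0.039]
scene scanner 0.6 [ 0.716 -0.027  0.032]
scene seat 0.66 [0.529 0.262 0.013]
wrist shoe 0.97 [0.588 0.006 0.035]
wrist shoe 0.94 [ 0.483 -0.084  0.036]
wrist shoe 0.9 [ 0.528 -0.214  0.035]
wrist scanner 0.93 [ 0.712 -0.005  0.043]
{'t': 0.55, 'joints': array([-3.78091574e-02,  1.15983308e-01,  1.44162092e+00,  2.97365283e-05,
        1.58398606e+00, -3.77751882e-02]), 'dq': array([ 1.62384389e-04, -4.91510505e-04, -1.20866526e-04,  9.28376653e-05,
       -8.29819638e-06, -6.69324557e-04]), 'effort': array([ 1.71521801e-04, -7.20562434e+01, -6.22459316e+01,  7.79656623e-02,
        1.84491137e-02, -4.98497252e-05]), 'ee_pos': array([ 6.75000500e-01, -8.63658682e-06,  3.02744399e-01]), 'orientation': array([-9.23801968e-06,  7.07118652e-01,  7.07094910e-01,  1.17086599e-05]), 'wrist_force': array([0.22976973, 0.90524825, 0.66883434]), 'ft_torque': array([-0.02454236, -0.06638567,  0.01501043]), 'width': 0.09341694567434833}
```

View pics/scene0.png

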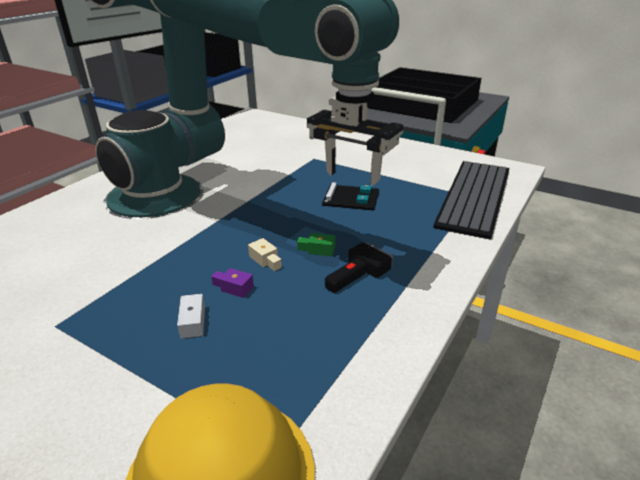

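View pics/wrist0.png

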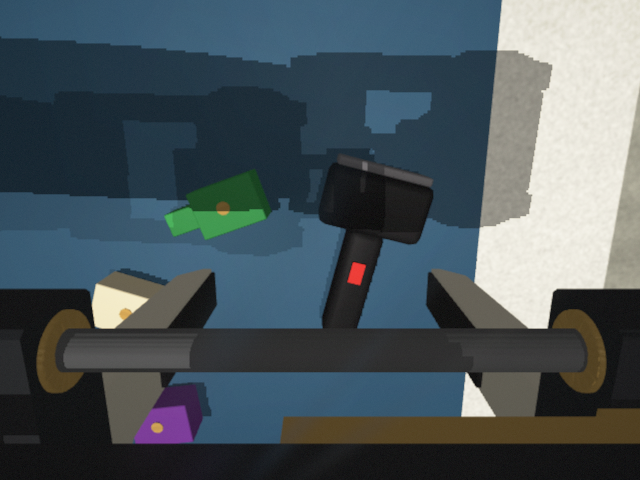

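View pics/side0.png

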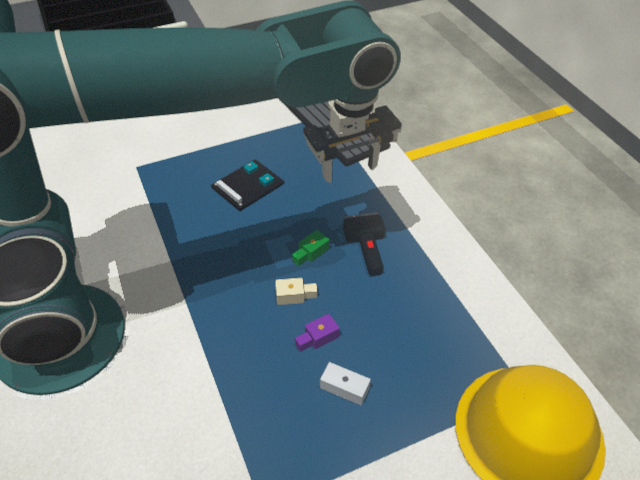

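Candidates for the shoe in the scene picture are ivory (264,253), green (316,243) and purple (232,282). Only the ivory one fits the description, since green and purple are the look-alikes. The grey block is at (191,315), the scanner at (360,265) and the nest at (352,196). In the side view the ivory shoe is at (295,291), and its step seems to point right. Next I'll measure it and confirm with a crop.

```bash
cat > m.py <<'E'
from h import *
out=[]
for n,(x0,y0,x1,y1) in {"scene":(240,230,290,275),"side":(265,270,325,312)}.items():
    f=np.load(n+"0.npz"); p,d=f["p"],f["d"]; hsv=cv2.cvtColor(p,cv2.COLOR_RGB2HSV)
    out.append(cv2.resize(p[y0:y1,x0:x1],(400,300),interpolation=cv2.INTER_CUBIC))
    roi=np.zeros(d.shape,bool); roi[y0:y1,x0:x1]=1
    m=roi&(hsv[...,0]<35)&(hsv[...,2]>60)
    c=dict(K=f["K"],R=f["R"],t=f["t"]); P,u,v=cloud(c,d,m)
    for lo,hi in((.031,.042),(.02,.030)):
        q=P[(P[:,2]>lo)&(P[:,2]<hi)]
        if len(q)<6: continue
        r=cv2.minAreaRect((q[:,:2]*1000).astype(np.float32)); print(n,"shoe z",lo,len(q),q.mean(0).round(3),np.round(r[0],1),np.round(r[1],1),round(r[2],1),np.round(cv2.boxPoints(r)).tolist())
    # nest
    roi[:]=0
    if n=="scene": roi[175:215,315:385]=1
    else: roi[150:215,205:290]=1
    for nm,mm in {"teal":(hsv[...,0]>80)&(hsv[...,0]<95)&(hsv[...,1]>120)&(hsv[...,2]>90),"bar":(hsv[...,1]<40)&(hsv[...,2]>130),"plate":(hsv[...,2]<50)}.items():
        P,u,v=cloud(c,d,roi&mm)
        if nm=="plate": P=P[(abs(P[:,2]-.012)<.006)]
        else: P=P[(abs(P[:,2]-.026)<.004)]
        if len(P)<5: print(n,nm,len(P)); continue
        r=cv2.minAreaRect((P[:,:2]*1000).astype(np.float32)); print(n,nm,len(P),P.mean(0).round(3),np.round(r[0],1),np.round(r[1],1),round(r[2],1),np.round(cv2.boxPoints(r)).tolist())
        if nm=="teal":
            _,lab,cen=cv2.kmeans(P[:,:2].astype(np.float32),2,None,(3,50,1e-5),5,0); print(cen.round(4))
save("crop0.png",np.hstack(out))
E
python3 m.py
```

```text
scene shoe z 0.031 305 [ 0.493 -0.101  0.036] [490.  -97.7] [47.1 63.7] 73.5 [[453.0, -111.0], [514.0, -129.0], [527.0, -84.0], [466.0, -66.0]]
scene shoe z 0.02 171 [ 0.52  -0.114  0.026] [ 504.9 -108.5] [90.9 42.4] 5.7 [[458.0, -92.0], [462.0, -134.0], [552.0, -125.0], [548.0, -83.0]]
scene teal 84 [0.561 0.287 0.027] [559.2 291. ] [29.2 90.4] 20.0 [[530.0, 329.0], [561.0, 244.0], [588.0, 254.0], [558.0, 339.0]]
[[0.5498 0.3174]
 [0.5706 0.2602]]
scene bar 63 [0.471 0.257 0.027] [497.8 246.4] [ 72.3 132. ] 68.9 [[423.0, 236.0], [546.0, 189.0], [572.0, 256.0], [449.0, 304.0]]
scene plate 751 [0.533 0.266 0.013] [526.  274.6] [149.1 122.6] 19.9 [[435.0, 307.0], [477.0, 192.0], [617.0, 242.0], [575.0, 358.0]]
side shoe z 0.031 460 [ 0.488 -0.101  0.036] [ 497.8 -102.5] [48.5 81.3] 74.6 [[452.0, -115.0], [531.0, -137.0], [543.0, -90.0], [465.0, -68.0]]
side shoe z 0.02 187 [ 0.511 -0.116  0.026] [ 500.  -108.9] [39.8 92.7] 86.2 [[452.0, -126.0], [545.0, -132.0], [548.0, -92.0], [455.0, -86.0]]
side teal 121 [0.556 0.288 0.027] [556.3 290.4] [31.8 94.6] 19.4 [[526.0, 330.0], [557.0, 240.0], [587.0, 251.0], [556.0, 340.0]]
[[0.566  0.26  ]
 [0.5454 0.3186]]
side bar 124 [0.469 0.259 0.026] [508.  274.5] [107.6  94.1] 20.4 [[441.0, 300.0], [474.0, 212.0], [575.0, 249.0], [542.0, 337.0]]
side plate 391 [0.502 0.247 0.012] [519.3 272. ] [148.7 120.5] 17.1 [[431.0, 308.0], [466.0, 193.0], [608.0, 236.0], [573.0, 351.0]]
```

```bash
ls pics
```

```text
crop0.png
scene0.png
side0.png
wrist0.png
```

View pics/crop0.png

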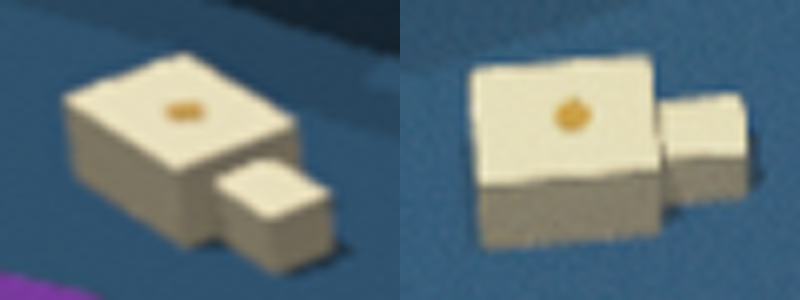

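```bash
python3 - <<'E'
from h import *
from scipy.spatial.transform import Rotation as Ro
s=state(); q=s["orientation"]; print(Ro.from_quat([q[1],q[2],q[3],q[0]]).as_matrix().round(3))
c=camera_model("wrist"); C=-np.array(c["R"]).T@c["t"]; print(C, np.array(c["R"]).round(2), c["K"])
E
```

```text
[[ 0.  1.  0.]
 [ 1. -0.  0.]
 [ 0.  0. -1.]]
[0.67601164 0.06689247 0.38483115] [[ 1.    0.    0.  ]
 [ 0.   -0.97  0.24]
 [ 0.   -0.24 -0.97]] [[402.27956792   0.         320.96559211]
 [  0.         402.27956792 232.88347876]
 [  0.           0.           1.        ]]
```

The crop shows the ivory shoe with its narrow, lower end at the +x end (yaw about -16°, origin about (0.504,-0.102)). I'll feel that end with the fingers closed to confirm it.

Call:
play_rows([
  [0,[-1.5,-2,1],-10],
  [0,[-3,-4,2.5],-20],
  [0,[-5,-6,4.5],-30],
  [0,[-7,-8.5,7],-40],
  [0,[-9,-11,10],-50],
  [0,[-10.5,-13,12.5],-60],
  [0,[-11.1,-13.9,14],-70],
  [0,[-11.1,-13.9,14.5],-74],
], force=20)

```text
t: 1.55
ee_pos: [0.5352, -0.1114, 0.1569]
orientation: [-0.0, 0.138, 0.99, 0.0]
wrist_force: [0.4, -0.1, 0.2]
width: 0.0177
```

Call:
play_rows([
  [0,[0,0,0],0],
  [0,[0,0,0],0],
])

```text
t: 1.8
ee_pos: [0.5362, -0.111, 0.1582]
orientation: [0.0, 0.14, 0.99, -0.0]
wrist_force: [-0.0, 0.2, -0.3]
width: 0.001
```

```bash
cat > look.py <<'E'
from h import *
import sys
from scipy.spatial.transform import Rotation as Ro
s=state(); q=s["orientation"]; M=Ro.from_quat([q[1],q[2],q[3],q[0]]).as_matrix()
print(s["t"],s["ee_pos"].round(4),"jaw yaw",np.degrees(np.arctan2(M[1,1],M[0,1])).round(2),"F",s["wrist_force"].round(2),"w",round(s["width"],4),"j",s["joints"].round(2)); print(M.round(3))
if len(sys.argv)>1:
    for n in sys.argv[2:]:
        c=camera_model(n); p,d=get_image(n); save(f"{n}{sys.argv[1]}.png",p); np.savez(f"{n}{sys.argv[1]}.npz",p=p,d=d,K=c["K"],R=c["R"],t=c["t"])
E
python3 look.py 1 side wrist
```

```text
1.8 [ 0.5362 -0.111   0.1582] jaw yaw 73.91 F [-0.01  0.22 -0.35] w 0.001 j [-0.25 -0.09  1.88  0.    1.34 -1.54]
[[-0.961  0.277  0.001]
 [ 0.277  0.961 -0.   ]
 [-0.001  0.    -1.   ]]
```

```bash
python3 - <<'E'
import cv2,numpy as np
a=cv2.imread('pics/side1.png')[230:350,230:390]; b=cv2.imread('pics/wrist1.png')
cv2.imwrite('pics/both1.png',np.hstack([cv2.resize(a,(400,300)),cv2.resize(b,(400,300))]))
E
```

```text
(no output)
```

View pics/both1.png

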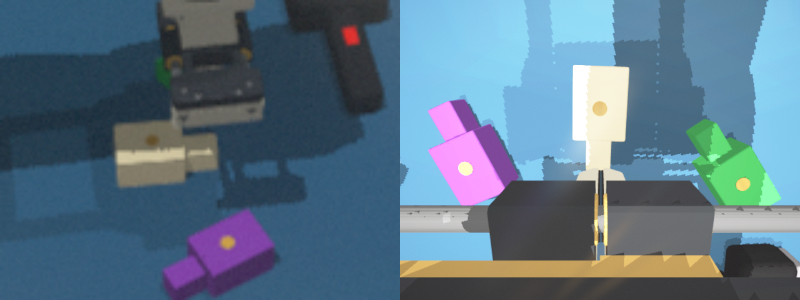

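The left panel (side view) shows the closed gripper above the step at (200,145). The right panel (wrist view) shows the shoe in line with the tool x axis, with its narrow end (600,155) at the fingers. I'll lower slowly.

Call:
play_rows([
  [0,[0,0,1.5],0],
  [0,[0,0,3],0],
  [0,[0,0,4],0],
  [0,[0,0,4.3],0],
  [0,[0,0,4.3],0],
])

```text
t: 2.52
ee_pos: [0.536, -0.111, 0.1146]
orientation: [-0.0, 0.139, 0.99, 0.0]
wrist_force: [-0.5, 1.5, -0.5]
width: 0.0003
```

Call:
play_rows([
  [0,[0,0,0.1],0],
  [0,[0,0,0.2],0],
  [0,[0,0,0.3],0],
  [0,[0,0,0.4],0],
  [0,[0,0,0.4],0],
])

```text
t: 3.15
ee_pos: [0.536, -0.111, 0.1107]
orientation: [-0.0, 0.139, 0.99, 0.0]
wrist_force: [-0.3, -0.4, -0.7]
width: 0.0008
```

Call:
play_rows([
  [0,[0,0,0.05],0],
  [0,[0,0,0.1],0],
  [0,[0,0,0.15],0],
])

```text
t: 3.52
ee_pos: [0.5362, -0.111, 0.1103]
orientation: [0.0, 0.139, 0.99, 0.0]
wrist_force: [-7.1, 1.4, 15.6]
width: 0.0005
```

Contact came at TCP z = 0.1103, so the fingertip was at 26 mm with 15.6 N. That is the stepped height (26, not 36), so the stepped end is the +x one. I'll rise, open and re-measure.

Call:
play_rows([
  [0,[0,0,-1],0],
  [0,[0,0,-3],0],
  [0.5,[1,0,-5],0],
  [0.8,[2.3,0,-6.5],0],
  [0.8,[3.3,0,-7],0],
  [0.8,[3.3,0,-7],0],
  [0.8,[3.3,0,-7],0],
])

```text
t: 4.4
ee_pos: [0.5043, -0.102, 0.1789]
orientation: [-0.0, 0.139, 0.99, 0.0]
wrist_force: [0.3, -0.9, -1.4]
width: 0.046
```

```bash
python3 look.py 2 side wrist; python3 - <<'E'
from h import *
for n,k in (("side","1"),("wrist","1"),("wrist","2"),("side","2")):
    f=np.load(n+k+".npz"); p,d=f["p"],f["d"]; hsv=cv2.cvtColor(p,cv2.COLOR_RGB2HSV)
    m=(hsv[...,0]>12)&(hsv[...,0]<40)&(hsv[...,2]>90)
    P,u,v=cloud(dict(K=f["K"],R=f["R"],t=f["t"]),d,m)
    ok=(abs(P[:,0]-.5)<.07)&(abs(P[:,1]+.1)<.06)
    q=P[ok&(abs(P[:,2]-.036)<.004)]
    if len(q)<6: print(n,k,len(q)); continue
    r=cv2.minAreaRect((q[:,:2]*1000).astype(np.float32)); print(n,k,len(q),q.mean(0).round(4),np.round(r[0],1),np.round(r[1],1),round(r[2],1))
    q=P[ok&(abs(P[:,2]-.026)<.003)]; print(" low",len(q),q.mean(0).round(4))
E
python3 - <<'E'
import cv2,numpy as np
a=cv2.imread('pics/side2.png')[230:350,230:390]; b=cv2.imread('pics/wrist2.png')
cv2.imwrite('pics/both2.png',np.hstack([cv2.resize(a,(400,300)),cv2.resize(b,(400,300))]))
E
```

```text
4.4 [ 0.5043 -0.102   0.1789] jaw yaw 74.0 F [ 0.3  -0.9  -1.36] w 0.046 j [-0.25 -0.18  1.93 -0.    1.39 -1.54]
[[-0.961  0.276 -0.   ]
 [ 0.276  0.961  0.   ]
 [ 0.    -0.    -1.   ]]
side 1 425 [ 0.4867 -0.1011  0.0361] [ 489.9 -100.3] [47.8 63.8] 71.6
 low 131 [ 0.5145 -0.1157  0.0261]
wrist 1 7817 [ 0.49   -0.0925  0.0361] [489.4 -97.5] [43.9 60.1] 72.0
 low 1621 [ 0.5321 -0.1109  0.0261]
wrist 2 6004 [ 0.4906 -0.0934  0.0361] [489.3 -97.5] [43.8 60.1] 72.1
 low 1423 [ 0.53   -0.1108  0.0261]
side 2 417 [ 0.4874 -0.1013  0.0362] [ 487.8 -100.4] [48.3 59.5] 69.3
 low 141 [ 0.5141 -0.1163  0.0259]
```

View pics/both2.png

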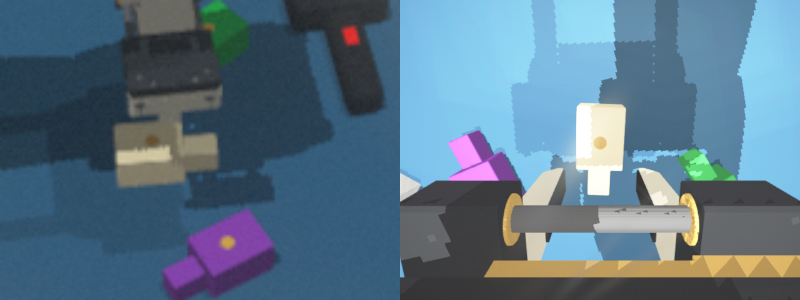

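Both views show the shoe undisturbed between and below the fingers. The wrist view measures 43.8 x 60.1 mm, yaw -18°, origin (0.5036,-0.102), right under the TCP. Descend and grip.

Call:
play_rows([
  [0.8,[0,0,0],2],
  [0.8,[0,0,0.5],2],
  [0.8,[0,0,3],2],
  [0.8,[0,0,5.5],2],
  [0.8,[0,0,7.5],2],
  [0.8,[0,0,8.7],2],
  [0.8,[0,0,9],2],
  [0.8,[0,0,9],2],
])

```text
t: 5.5
ee_pos: [0.5045, -0.102, 0.0897]
orientation: [0.0, 0.156, 0.988, -0.0]
wrist_force: [-0.0, -0.2, -0.6]
width: 0.0743
```

Call:
play_rows([
  [0.2,[0,0,0],0],
  [0.2,[0,0,0],0],
  [0.2,[0,0,0],0],
  [0.2,[0,0,0],0],
  [0.2,[0,0,0],0],
  [0.2,[0,0,0],0],
], force=25)

```text
t: 6.25
ee_pos: [0.5043, -0.102, 0.0894]
orientation: [0.0, 0.156, 0.988, -0.0]
wrist_force: [-1.6, -0.3, 3.4]
width: 0.0441
```

Call:
play_rows([
  [0.2,[0,0,-1],0],
  [0.2,[0,0,-3],0],
  [0.2,[0,0,-6],0],
  [0.2,[0,0,-9],0],
  [0.2,[0,0,-11.5],0],
  [0.2,[0,0,-12],0],
  [0.2,[0,0,-12],0],
])

```text
t: 7.12
ee_pos: [0.5042, -0.1019, 0.2092]
orientation: [0.0, 0.156, 0.988, 0.0]
wrist_force: [-0.6, -0.4, -2.2]
width: 0.0441
```

```bash
python3 look.py 3 side wrist scene; python3 - <<'E'
import cv2,numpy as np
a=cv2.imread('pics/side3.png')[150:330,200:440]; b=cv2.imread('pics/wrist3.png')
cv2.imwrite('pics/both3.png',np.hstack([cv2.resize(a,(400,300)),cv2.resize(b,(400,300))]))
E
python3 - <<'E'
import sys; sys.path.insert(0,'.'); import os; os.chdir('.')
import numpy as np
s=np.array([.522,.277])
# refine nest from all clouds
E
```

```text
7.125 [ 0.5042 -0.1019  0.2092] jaw yaw 72.0 F [-0.61 -0.43 -2.22] w 0.0441 j [-0.25 -0.2   1.9   0.    1.44 -1.51]
[[-0.951  0.309  0.   ]
 [ 0.309  0.951 -0.   ]
 [-0.     0.    -1.   ]]
```

View pics/both3.png

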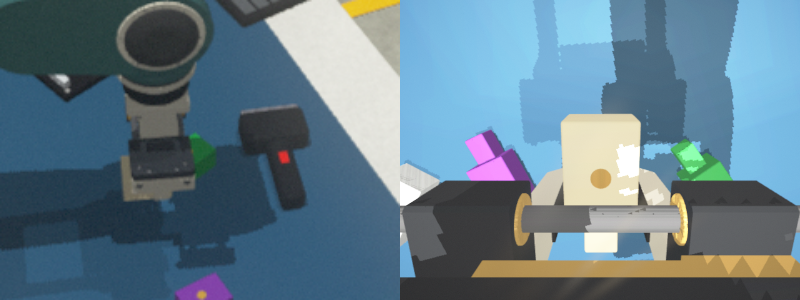

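The wrist view shows the shoe held between the fingers with its narrow end (600,240) still towards the robot's far side. Width is 44.1 mm. Carry it over the nest.

Call:
play_rows([
  [0.2,[1,3.5,0],-5],
  [0.2,[2.2,8,0],-10],
  [0.2,[3.6,13,0],-15],
  [0.2,[5,18,0],-20],
  [0.2,[6.4,23,0],-25],
  [0.2,[7.7,28,0],-30],
  [0.2,[9,33,0],-35],
  [0.2,[10,36.6,0],-38],
])

```text
t: 8.28
ee_pos: [0.5219, 0.2791, 0.2082]
orientation: [-0.001, -0.175, 0.985, -0.0]
wrist_force: [0.2, -0.1, -1.0]
width: 0.0439
```

Call:
play_rows([
  [0.2,[0,0,0],0],
  [0.2,[0,0,0],0],
])

```text
t: 8.52
ee_pos: [0.5221, 0.2767, 0.2084]
orientation: [-0.001, -0.174, 0.985, -0.0]
wrist_force: [-1.1, -0.8, -3.2]
width: 0.0444
```

```bash
python3 look.py 4 side wrist scene; python3 - <<'E'
from h import *
a=cv2.imread('pics/side4.png')[80:260,150:390]; b=cv2.imread('pics/wrist4.png')
cv2.imwrite('pics/both4.png',np.hstack([cv2.resize(a,(400,300)),cv2.resize(b,(400,300))]))
f=np.load("wrist4.npz"); p,d=f["p"],f["d"]; hsv=cv2.cvtColor(p,cv2.COLOR_RGB2HSV)
P,u,v=cloud(f,d,d>0); H=hsv[v,u]; near=(abs(P[:,0]-.522)<.1)&(abs(P[:,1]-.277)<.1)
for nm,m in {"bar":(abs(P[:,2]-.026)<.003)&(H[:,1]<60),"teal":(abs(P[:,2]-.026)<.003)&(abs(H[:,0]-88)<10)&(H[:,1]>100),"plate":abs(P[:,2]-.012)<.003,"shoe":(P[:,2]>.14)&(P[:,2]<.165)&(H[:,0]<40)}.items():
    q=P[near&m]; 
    if len(q)<10: print(nm,len(q)); continue
    r=cv2.minAreaRect((q[:,:2]*1000).astype(np.float32)); print(nm,len(q),q.mean(0).round(4),np.round(r[0],1),np.round(r[1],1),round(r[2],1))
E
```

```text
8.525 [0.5221 0.2767 0.2084] jaw yaw 109.99 F [-1.06 -0.79 -3.23] w 0.0444 j [ 0.44 -0.02  1.74 -0.    1.43 -1.48]
[[-0.94  -0.342 -0.001]
 [-0.342  0.94  -0.001]
 [ 0.001 -0.    -1.   ]]
bar 2637 [0.4676 0.2592 0.026 ] [503.4 271.8] [87.7 90. ] 19.5
teal 11 [0.5308 0.3274 0.025 ] [530.5 327.5] [4.2 1.4] 81.2
plate 11759 [0.4871 0.2681 0.0121] [503.4 271.9] [107.9 120.4] 19.4
shoe 21136 [0.5069 0.2707 0.1543] [517.8 276.8] [94.2 68.4] 43.6
```

View pics/both4.png

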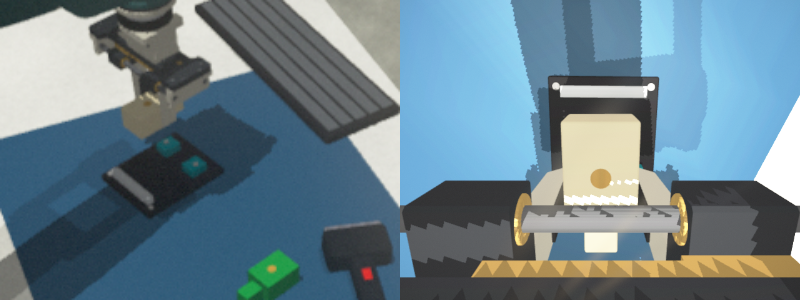

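```bash
python3 - <<'E'
from h import *
f=np.load("wrist4.npz"); p,d=f["p"],f["d"]; hsv=cv2.cvtColor(p,cv2.COLOR_RGB2HSV)
P,u,v=cloud(f,d,d>0); H=hsv[v,u]; a=np.radians(19.5); c,s=np.cos(a),np.sin(a)
L=(P[:,:2]-[.522,.277])@np.array([[c,-s],[s,c]]); near=(abs(L)<.1).all(1)
b=L[near&(abs(P[:,2]-.026)<.003)&(H[:,1]<60)&(L[:,0]<-.04)]
pl=L[near&(abs(P[:,2]-.012)<.002)&(L[:,0]<-.03)]
for q in(b,pl): print((np.percentile(q,[1,50,99],axis=0)*1000).round(1).tolist())
sh=P[(abs(P[:,2]-.156)<.003)&(H[:,0]<40)]; L=(sh[:,:2]-[.522,.277])@np.array([[c,-s],[s,c]]);print((np.percentile(L[(abs(L)<.07).all(1)],[1,50,99],axis=0)*1000).round(1).tolist(),len(sh))
E
```

```text
[[-63.1, -42.3], [-57.3, 1.5], [-51.3, 45.3]]
[[-72.7, -57.4], [-47.6, 1.2], [-30.8, 60.1]]
[[-45.2, -27.9], [-21.3, -0.9], [3.6, 27.0]] 17243
```

The left panel shows the shoe above the nest, and the right shows the stop bar at (604,90) square to the held shoe. The nest centre comes out at about +2 mm, +1.5 mm from my target, yaw 19.5°. Correct and lower.

Call:
play_rows([
  [0.2,[-0.2,0.2,1],0.5],
  [0.2,[-0.2,0.2,3],0.5],
  [0.2,[-0.2,0.2,5.5],0.5],
  [0.2,[-0.2,0.2,8],0.5],
  [0.2,[-0.2,0.2,9.5],0.5],
  [0.2,[-0.2,0.2,10],0.5],
  [0.2,[-0.2,0.2,10.2],0.5],
  [0.2,[-0.2,0.2,10.2],0.5],
])

```text
t: 9.68
ee_pos: [0.5237, 0.2798, 0.1079]
orientation: [0.0, -0.169, 0.986, 0.0]
wrist_force: [-1.0, 0.5, -1.6]
width: 0.0442
```

Call:
play_rows([
  [0.2,[0,0,0.1],0],
  [0.2,[0,0,0.2],0],
  [0.2,[0,0,0.3],0],
  [0.2,[0,0,0.4],0],
  [0.2,[0,0,0.4],0],
])

```text
t: 10.3
ee_pos: [0.5234, 0.2796, 0.1032]
orientation: [-0.0, -0.169, 0.986, -0.0]
wrist_force: [-0.4, -0.9, -2.4]
width: 0.0435
```

No contact yet at about 2 mm clearance; lower a little further.

Call:
play_rows([
  [0.2,[0,0,0.05],0],
  [0.2,[0,0,0.1],0],
  [0.2,[0,0,0.15],0],
  [0.2,[0,0,0.15],0],
])

```text
t: 10.8
ee_pos: [0.5234, 0.2796, 0.1017]
orientation: [-0.0, -0.169, 0.986, 0.0]
wrist_force: [0.3, -0.1, -0.6]
width: 0.0438
```

```bash
python3 look.py 5 side scene; python3 - <<'E'
import cv2,numpy as np
a=cv2.imread('pics/side5.png')[130:250,180:340]; b=cv2.imread('pics/scene5.png')[120:240,280:440]
cv2.imwrite('pics/both5.png',np.hstack([cv2.resize(a,(400,300)),cv2.resize(b,(400,300))]))
E
```

```text
10.8 [0.5234 0.2796 0.1017] jaw yaw 109.5 F [ 0.31 -0.09 -0.6 ] w 0.0438 j [ 0.45  0.07  1.83  0.    1.24 -1.46]
[[-0.943 -0.334 -0.   ]
 [-0.334  0.943  0.   ]
 [ 0.     0.    -1.   ]]
```

View pics/both5.png

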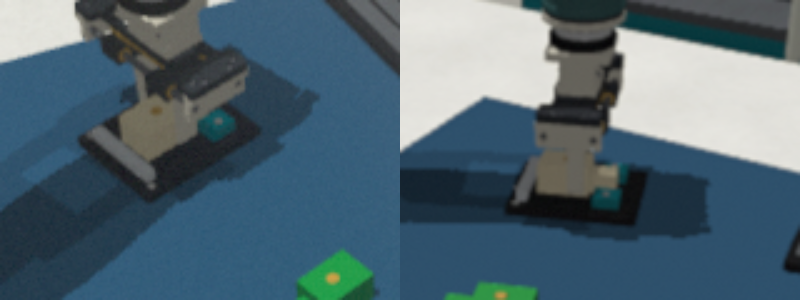

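Both views show the shoe down in the nest, with the narrow end between the teal blocks (right panel, 605,175). It is touching the floor or nearly so, so release, rise and step back.

Call:
play_rows([
  [0.6,[0,0,0],0],
  [0.8,[0,0,0],0],
  [0.8,[0,0,0],0],
  [0.8,[0,0,0],0],
  [0.8,[0,0,0],0],
  [0.8,[0,0,0],0],
])

```text
t: 11.65
ee_pos: [0.5235, 0.2796, 0.1017]
orientation: [-0.0, -0.169, 0.986, 0.0]
wrist_force: [0.4, -0.7, -0.1]
width: 0.0746
```

Call:
play_rows([
  [0.8,[0,0,-1],0],
  [0.8,[0,0,-3],0],
  [0.8,[0,0,-6],0],
  [0.8,[0,0,-10],0],
  [0.8,[-2,0,-14],0],
  [0.8,[-3.5,0,-17],0],
  [0.8,[-3.5,0,-17],0],
  [0.8,[-3.5,0,-17],0],
])

```text
t: 12.65
ee_pos: [0.5561, 0.2912, 0.2717]
orientation: [-0.0, -0.169, 0.986, -0.0]
wrist_force: [1.1, 0.9, 0.1]
width: 0.0746
```

```bash
python3 look.py 6 side scene wrist; python3 - <<'E'
from h import *
a=cv2.imread('pics/scene6.png')[140:230,300:420]; b=cv2.imread('pics/wrist6.png')
cv2.imwrite('pics/both6.png',np.hstack([cv2.resize(a,(400,300)),cv2.resize(b,(400,300))]))
f=np.load("wrist6.npz"); p,d=f["p"],f["d"]; hsv=cv2.cvtColor(p,cv2.COLOR_RGB2HSV)
P,u,v=cloud(f,d,d>0); H=hsv[v,u]; a=np.radians(19.5); c,s=np.cos(a),np.sin(a)
L=(P[:,:2]-[.5234,.279])@np.array([[c,-s],[s,c]]); near=(abs(L)<.08).all(1)
for nm,m in {"top48":(abs(P[:,2]-.048)<.004)&(H[:,0]<40),"top38":(abs(P[:,2]-.038)<.003)&(H[:,0]<40),"bar":(abs(P[:,2]-.026)<.003)&(H[:,1]<60)&(L[:,0]<-.04),"teal":(abs(P[:,2]-.026)<.003)&(abs(H[:,0]-90)<12)&(L[:,0]>.01)&(H[:,1]>90)}.items():
    k=near&m
    if k.sum()<10: print(nm,k.sum()); continue
    r=cv2.minAreaRect((L[k]*1000).astype(np.float32)); print(nm,k.sum(),"z",P[k,2].mean().round(4),P[k,2].std().round(4),np.round(r[0],1),np.round(r[1],1),round(r[2],1))
E
```

```text
12.65 [0.5561 0.2912 0.2717] jaw yaw 109.5 F [1.12 0.9  0.08] w 0.0746 j [ 0.44  0.02  1.59  0.    1.53 -1.47]
[[-0.943 -0.334 -0.   ]
 [-0.334  0.943 -0.   ]
 [ 0.    -0.    -1.   ]]
top48 4808 z 0.0481 0.0008 [-15.    0.3] [59.8 44. ] 0.1
top38 960 z 0.0381 0.0007 [30.7  0.2] [28.3 21.7] 0.5
bar 1969 z 0.0259 0.0008 [-59.2  -0.1] [12.1 90.1] 0.1
teal 2080 z 0.026 0.0007 [37.6 -0.2] [90.  30.1] 90.0
```

View pics/both6.png

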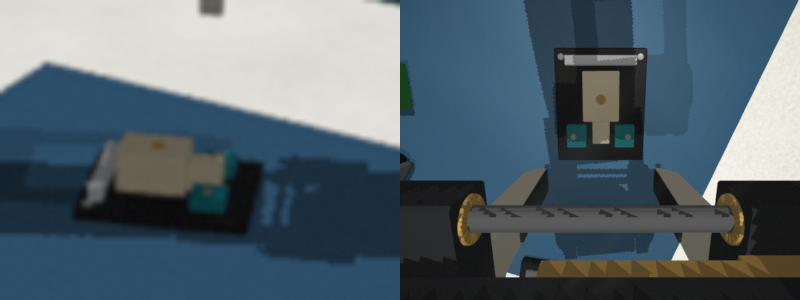

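The wrist view shows the shoe in the nest with its narrow end in the slot (600,130). Its top is level at 48 mm, it is within 1 mm of the seat, and its yaw error is near 0. Hand in.

```bash
python3 -c "
from plant import *
print(job_done())"
```

```text
the job is handed in; nothing more can be done
None
```

The ivory shoe is in the black nest with its stepped end between the teal blocks. I let go, moved the arm clear, and handed the job in at about 13 s; no verdict was reported.

- **Feeling the end:** With the fingers closed, I touched the top of the shoe's +x end where it lay on the bench. Contact came with the fingertips at 26 mm height, at about 15 N. The plain end would have met them at 36 mm, so this was the stepped end, which agreed with the pictures.
- **Loading:** I gripped the shoe at mid-length at 44 mm, carried it to the nest and lowered it to the floor. I then released it and raised the arm.
- **Last checks (wrist camera):**
  - The block top is level at 48.1 mm and the step top at 38.1 mm, which means it sits flat on the 12 mm floor.
  - The shoe's middle is within about 1 mm of the seat, with a yaw error under 1°.
- **What disagreed or was not checked:**
  - The first nest estimate, from the scene and side cameras, was about 2 mm off the wrist camera's. I corrected for that before lowering.
  - I did not re-measure the grey block or the scanner at the end. The arm touched neither of them nor any look-alike as far as the force readings and pictures showed.

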